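# Uncover the burr lid on the accessory pot

## Robot

A 6-joint arm with a two-finger parallel gripper is mounted at the origin on a cart in front of the work surface, level with it; the furniture and walls round the work are solid. World frame = base frame: x ahead of the robot, y to its left, z up, the work surface at z = 0. Lengths are in m, angles in degrees, forces in N, time in s.
With the tool pointing down it reaches from about 0.4 to 0.825 m from the base axis. Payload 7 kg.
Tool frame: the origin (TCP) lies at the very end of the fingers, on their centre line; the grasp point (between the pads) lies tcp_to_grasp behind it (tcp_to_grasp is the distance from the TCP to the grasp point, in m); x points along the fingers, y is the direction in which the jaws open and shut, and the axes are right-handed (so a half turn about x gives the same grasp; the last joint's range is limited). The gripper opens to 88 mm and grips with 3 to 60 N. Pads are 19 mm wide; open, the fingers measure 130 mm over their backs; the gripper's body (78 mm by 193 mm) begins 47 mm behind the grasp point.
Start: joints at [-59.811, 20.546, 0.682, 0, -70.136, -16.507], TCP at [0.16, -0.656, 0.227] pointing down, gripper open.
Joint ranges: [-176.03, 176.03], [-82.01, 121.73], [-58.28, 71.71], [-173.87, 95.51], [-174.79, -0.11], [-173.66, 173.66]. Speed limits (degrees/s): [136.94, 136.94, 172.46, 180, 180, 180].

## Interface

Orientations are given as [roll, pitch, yaw] about the fixed x, y, z axes, in that order (R = Rz(yaw) Ry(pitch) Rx(roll)).
In Python, from plant import * gives the robot as it stands. The module is installed in compiled form; this text tells all that it offers.
- The arm moves only by the shell command python3 -m pendant 'ROWS'. ROWS is JSON, a list of rows, each an object with "claw": the finger opening in mm, from 0 to 87.6; "linear": the shift along the tool's x, y, z in mm, a list of three; "twist": the turn about the tool's x in rad. In form: [{"claw": claw, "linear": [tx, ty, tz], "twist": twist}, ...]. A call has exactly 10 rows; each row shifts and turns the commanded pose from where the row before left it, along the tool's axes as they then stand; what a row does not reach is not made up. A row lasts 1/12 s, in which the tool goes at most 41.7 mm and 7.16 degrees, less where a joint would pass 70% of its speed; a pose out of reach is approached as far as the arm can. A call with a gripper value outside its range is refused whole. The fingers move at their own pace and stop on an object; the grip force is fixed at half the most. Time passes only in rows, so rows that do not move let the fingers close, or fill a call up. It gives the time, the measured TCP pose, the force and the opening at its end, in the units of the state.
- get_obs(): the state, without advancing time (a new reading comes with each control period).
- snapshot(name): name is "scene" or "side" or "wrist"; returns (picture, depth): 384x512x3 uint8, red, green, blue; 384x512 float32, m along the optical axis (not along the pixel's ray), 0 where there is no reading.
- camera_params(name): a dict with "fx", "fy", "cx", "cy" (pixels), "k1" (the pictures are not rectified: a ray, as slopes to the right and down, at radius r is drawn at 1 + k1 r^2 times it, then the intrinsics apply), "rvec" (rotation vector, rad) and "tvec" (3), from world to camera coordinates, as OpenCV has them. Camera axes: x right, y down, z forward; pixel columns grow to the right and rows downward; lengths in m; the calibration is good to about 2 mm. A picture is of the moment at which its call begins: read the wrist's pose just before it. camera_params takes no time and is no camera call; for the wrist camera it gives the pose at the moment of the call.
- close_job(): hands the job in, once; it reports no verdict.
Trained networks look in the newest picture that a camera, given by its name, has taken for a name from the list of things; names that differ only in an ending like _2 or _b are one class to them, and where a whole thing is asked for, a point or a joint stands for the part that bears it (a point fixed in the world has none). Each returns a list of dicts, best first, with "confidence" (0 to 1); they miss things now and then, are a little off and sometimes report something else, mostly with a low value. They report only what shows in the picture. A call takes as long as a camera call.
- boxes_of(camera, target): "xy" ([column, row] in pixels, amid what is visible of it).
The state is a dict: "clock": time; "joint_pos": joint angles; "qvel": joint speeds; "tau": joint torques, N m; "tool_pos": TCP position; "orientation": TCP orientation; "force": force on the tool from outside, world axes, zero at the start; "moment": the same for the moment, N m; "opening": finger opening in m.
Only numpy, scipy, OpenCV 4.12 (cv2) and the standard library are available. Lean on these libraries where they do the work, as an engineer would, in place of code of your own. Each camera call takes 0.05 s, during which the arm holds its last target. There are 200 camera calls.

## Task

Get the accessory pot ready for carving: push its carrier out from under the little shelf until it clicks into the working notch, then pick up the nested pair of lids by the solid block on top and lower them, without dropping, until the inner lid sits fully home in the pot. Then pinch the two side tabs to unlatch the outer cover and lift the cover alone, leaving the inner lid with its burrs seated in the pot. Finish while still holding the cover upright in the gripper, well clear above the inner lid, and leave the other things on the bench where they are.

Things in the scene. Friction and masses are not known exactly. Their poses are not given: they have to be found in the camera images.
- pot_slide: Fixed slide unit on a grey board 310 x 208 mm. Origin: on the bench, under the pot's axis when the carrier is in the working notch; x points to the parking shelf, y to the steel index strip and push knob, z up. The shelf covers x 75 to 221 mm, y -67 to 55 mm, top at z = 119 mm with a 30 mm tin on it; it is open towards -x and +y.
- carrier (a joint): Travel (m) of the aluminium carrier with the pot along the slide unit's -x: 0 parking notch, 0.135 working notch, 0.153 end stop beyond. It starts between 0 and 0.03. Sliding takes 2 to 4 N, leaving a notch about 8 N. A sprung ball under the knob pulls the carrier into a notch from within about 3 mm and holds it.
- push_knob (a point): Centre of the top (z = 83 mm) of the carrier's upright steel push knob: diameter 20 mm from z = 54 to 83 mm over the bench, 14 mm at 44 to 50 mm, foot 22 mm, on a tongue whose top is at z = 32 mm. It stands in the open beside the shelf, 125 mm to the +y side of the pot's axis, and moves with the carrier. Axes: the slide unit's.
- work_stop (a point): Middle of the working notch, on top of the index strip, z = 16 mm: the 8 mm gap in the strip that is nearer to the robot (the gap 135 mm farther on is the parking notch). In the working notch the push knob stands right above this point. Fixed to the slide unit; axes: the slide unit's.
- pot_mouth (a point): Centre of the rim of the round aluminium pot, at the height of the rim's upper edge (87 mm over the bench). The pot is fixed on the carrier: outer diameter 88 mm, inner diameter 82 mm, 55 mm high.
- inner_lid: Inner lid: wooden plug with ten burrs and a metal keeper, loose, about 0.2 kg, at first on the bench right of the vice, under the cover. Origin: centre of its underside, z up. Plug 77 mm wide, 14 mm high, foot chamfered; flange 100 mm wide from z = 14 to 22 mm; burrs up to 63 mm. Home, its flange lies on the rim, the origin 14 mm below it, any yaw.
- cover: Outer cover: aluminium hood, 100 mm wide, 48 mm high, 0.17 kg. Origin: centre of its lower edge, z up; nested it is 22 mm above the inner lid's origin, at the same yaw. Latched (2 mm play) it carries the inner lid along. On its flat top (z = 48 mm): a fixed grip block 26 mm (x) by 38 mm (y), up to z = 80 mm, and a pinch tab on its +x and -x side.
- grip_block (a point): Centre of the top face of the cover's fixed grip block, 80 mm above the cover's origin. Axes as the cover's: grip the block across y, the tabs across x.
- tab_a (a joint): Inward travel (m) of the sprung pinch tab on the cover's +x side: 0 out (latched), 0.006 fully in. The tab is 24 mm wide (y), 7 mm thick, from z = 50 to 80 mm of the cover; over both tabs 54 mm along x when out, 42 mm when in. Each needs about 5 N. The latch is free while both are in by more than 0.005.
- tab_b (a joint): The same for the tab on the cover's -x side.
- eraser: Bystander: eraser 23 x 50 x 13 mm, lying on the bench behind the vice, at its right.
- chuck_key: Bystander: T-shaped steel chuck key 50 x 66 x 12 mm, lying to the right of the vice.
- sleeve_0: Bystander: sanding sleeve, 26 mm diameter, 30 mm high, standing to the right of the vice.
- wood_block_2: Bystander: wooden carving blank 32 x 140 x 22 mm, lying behind the vice.

How it is judged:
By the outcome, as a careful person would: the job done as asked, in the order asked, and still so for the second after the job is handed in, while the arm keeps its last pose, push and grip.
It also fails if it takes over 58 s, if anything falls off the work surface, if the arm or the gripper's body presses on something with over 40 N, if the wrist force passes 120 N, or if a joint passes its speed limit or range.

## Working session

There is one attempt and no reset: what is moved stays moved. The work goes in short steps, Python scripts to look and compute and a shell command to move; the robot and the scene stay as the last step left them, time stands still between calls to the robot, and variables do not carry over. Pictures are saved under pics/ and viewed, about 8 in all and at most 12, crops included, and the job is handed in when it is done.

```bash
mkdir -p pics; cat > h.py <<'E'
from plant import *
import numpy as np, cv2
from scipy.spatial.transform import Rotation as R
def save(n,img): cv2.imwrite('pics/'+n+'.png',img[:,:,::-1])
def ray(p,uv):
    x=(uv[0]-p['cx'])/p['fx'];y=(uv[1]-p['cy'])/p['fy']
    r=np.hypot(x,y);s=r
    for _ in range(20): s=r/(1+p['k1']*s*s)
    f=s/r if r>0 else 1
    return np.array([x*f,y*f,1])
def world(p,uv,d):
    Rm=cv2.Rodrigues(np.array(p['rvec'],float))[0]
    return Rm.T@(ray(p,uv)*d-np.array(p['tvec'],float).ravel())
def onplane(p,uv,z):
    Rm=cv2.Rodrigues(np.array(p['rvec'],float))[0];t=np.array(p['tvec'],float).ravel()
    c=-Rm.T@t;v=Rm.T@ray(p,uv);return c+v*(z-c[2])/v[2]
def cloud(p,depth):
    h,w=depth.shape
    v,u=np.mgrid[:h,:w]
    x=(u-p['cx'])/p['fx'];y=(v-p['cy'])/p['fy'];r=np.hypot(x,y);s=r.copy()
    for _ in range(20): s=r/(1+p['k1']*s*s)
    f=np.where(r>0,s/np.maximum(r,1e-9),1)
    P=np.stack([x*f*depth,y*f*depth,depth],-1)
    Rm=cv2.Rodrigues(np.array(p['rvec'],float))[0];t=np.array(p['tvec'],float).ravel()
    W=(P-t)@Rm; W[depth<=0]=np.nan
    return W
def proj(p,X):
    Rm=cv2.Rodrigues(np.array(p['rvec'],float))[0];t=np.array(p['tvec'],float).ravel()
    c=Rm@X+t;x,y=c[0]/c[2],c[1]/c[2];f=1+p['k1']*(x*x+y*y)
    return np.array([p['fx']*x*f+p['cx'],p['fy']*y*f+p['cy']])
E
cat > a.py <<'E'
from h import *
o=get_obs();print(o)
try: print(tcp_to_grasp)
except Exception as e: print(e)
ims=[]
for n in ['scene','side','wrist']:
    p=camera_params(n)
    im,d=snapshot(n);save(n+'0',im);np.savez('pics/'+n+'0.npz',im=im,d=d,**{k:np.array(v) for k,v in p.items()})
    W=cloud(p,d)
    for t in ['push_knob','work_stop','pot_mouth','grip_block','cover','inner_lid','tab_a','pot_slide','chuck_key','sleeve_0']:
        for b in boxes_of(n,t)[:2]:
            u,v=[int(round(q)) for q in b['xy']]
            w=W[v,u] if 0<=v<384 and 0<=u<512 else None
            print(n,t,b['confidence'],np.round(b['xy'],1),np.round(w,4))
E
python3 a.py
```

```text
{'clock': 0.0, 'joint_pos': array([-5.98119560e+01,  2.05912402e+01,  6.35094146e-01, -1.91734349e-02,
       -7.01341257e+01, -1.65070295e+01]), 'qvel': array([-0.0676238 , -0.0877269 , -0.07066722, -0.0491809 , -0.00091604,
       -0.09850341]), 'tau': array([-4.64042841e-04, -5.82710266e+01,  2.93048608e+01,  6.99710190e+00,
        6.69584144e-03, -9.17395141e-05]), 'tool_pos': array([ 0.15951478, -0.65540257,  0.22563788]), 'orientation': array([ 95.2168695 ,  89.90794583, 108.89135423]), 'force': array([ 0.646876  ,  0.06701909, -0.98557552]), 'moment': array([ 0.03725102, -0.02323621, -0.06205517]), 'opening': 0.08789180696599623}
0.0188
scene push_knob 0.45 [337.2 207.8] [0.6061 0.3149 0.0458]
scene work_stop 0.72 [304.3 211.3] [0.686  0.1832 0.1195]
scene pot_mouth 0.75 [336.6 209.3] [0.6056 0.3159 0.0416]
scene grip_block 0.56 [140.5 192. ] [ 0.4654 -0.2398  0.0693]
scene cover 0.67 [137.5 189.9] [ 0.462  -0.2448  0.0747]
scene inner_lid 0.4 [143.9 212.5] [ 0.4953 -0.2353  0.0172]
scene tab_a 0.67 [222.1 258.1] [ 0.7156 -0.0302  0.0199]
scene pot_slide 0.81 [302.5 213. ] [0.6929 0.1759 0.1197]
side push_knob 0.68 [236.6 189.3] [0.5554 0.2015 0.0686]
side work_stop 0.58 [233.9 197.2] [0.5572 0.2273 0.0319]
side work_stop 0.26 [236.6 188.3] [0.5544 0.1991 0.0729]
side pot_mouth 0.53 [236.2 189.4] [0.5895 0.2832 0.0277]
side grip_block 0.71 [290.6 306.7] [ 0.4336 -0.2765  0.0697]
side cover 0.57 [291.8 307.2] [ 0.4348 -0.2778  0.0702]
side inner_lid 0.59 [295.8 337.6] [ 0.4309 -0.3008  0.0217]
side tab_a 0.44 [280.6 291.3] [ 0.4218 -0.2612  0.0974]
side pot_slide 0.68 [233.6 194.9] [0.5636 0.2413 0.0309]
side chuck_key 0.67 [320.4 275.8] [ 0.5817 -0.1648  0.0064]
side sleeve_0 0.65 [286.8 269. ] [ 0.5238 -0.1215  0.0163]
```

```bash
python3 - <<'E'
import cv2,numpy as np
a=cv2.imread('pics/scene0.png');b=cv2.imread('pics/side0.png')
def dr(im):
    return cv2.resize(im,(800,600),interpolation=cv2.INTER_CUBIC)
cv2.imwrite('pics/s1.png',dr(a));cv2.imwrite('pics/s2.png',dr(b))
E
```

```text
(no output)
```

View pics/s1.png

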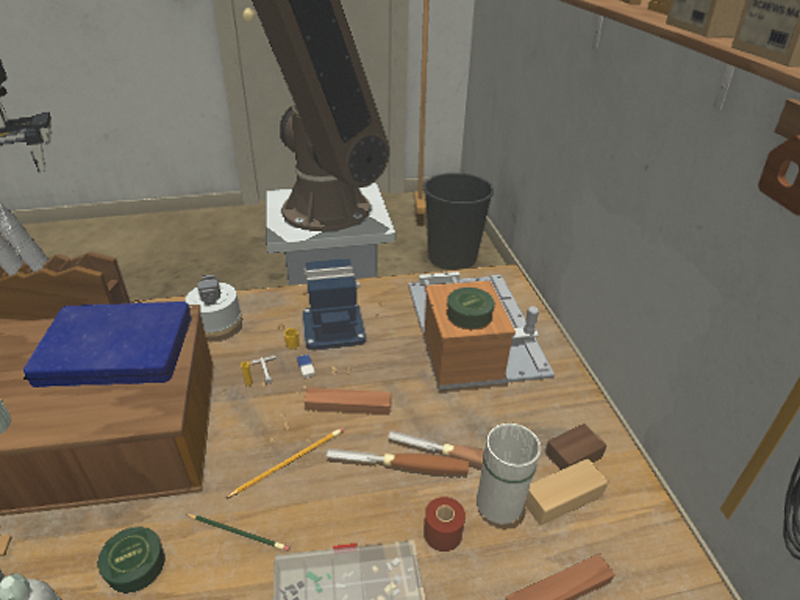

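View pics/s2.png

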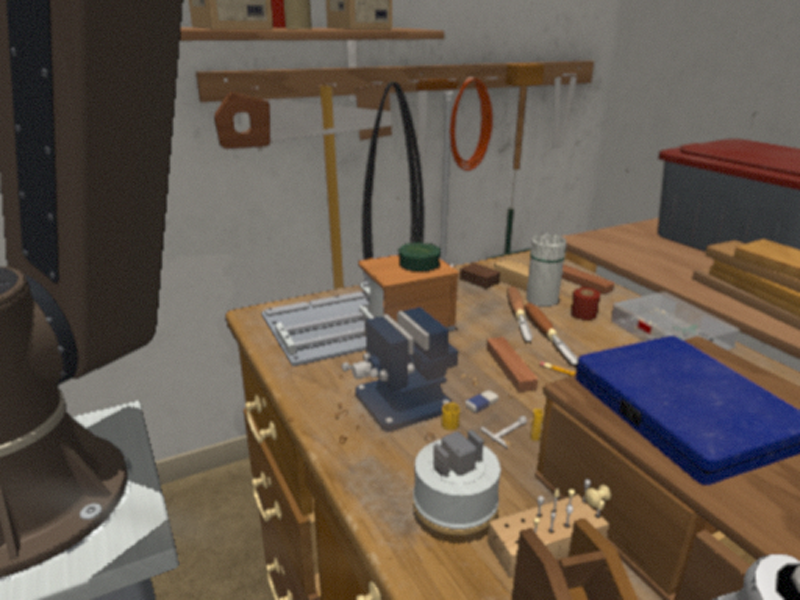

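Scene view (from beyond, looking at the robot): the shelf is at about (470,330) and the knob at (532,320). The lids are at (212,305), and the vice is between them at (333,310). In the side view the lids are at (457,480), with tabs and block on top. Next I'll fit poses from the depth data.

```bash
cat > b.py <<'E'
from h import *
for n in ['scene','side']:
    z=np.load(f'pics/{n}0.npz');p={k:z[k] for k in ['fx','fy','cx','cy','k1','rvec','tvec']}
    p={k:(float(v) if v.ndim==0 else v) for k,v in p.items()}
    W=cloud(p,z['d']).reshape(-1,3);W=W[~np.isnan(W[:,0])]
    Rm=cv2.Rodrigues(np.array(p['rvec']))[0];print(n,'cam',-Rm.T@p['tvec'].ravel())
    b=W[(abs(W[:,2])<.02)&(abs(W[:,0]-.5)<.2)&(abs(W[:,1])<.3)];print(' bench z med',np.median(b[:,2]))
    def rect(m,s):
        q=W[m]
        if len(q)<8: print(s,len(q));return
        r=cv2.minAreaRect((q[:,:2]*1000).astype(np.float32))
        print(' ',s,len(q),'rect',np.round(r[0],1),np.round(r[1],1),round(r[2],1),'mean',np.round(q.mean(0)*1000,1),'zmed',np.median(q[:,2]).round(4),'min',np.round(q.min(0)*1000),'max',np.round(q.max(0)*1000))
    x,y,zz=W.T
    rect((y>.05)&(y<.3)&(x>.45)&(x<.9)&(zz>.113)&(zz<.123),'shelf top')
    rect((y>.27)&(y<.40)&(x>.4)&(x<.8)&(zz>.055)&(zz<.095),'knob')
    rect((y>.27)&(y<.40)&(x>.4)&(x<.8)&(zz>.078)&(zz<.09),'knobtop')
    L=(np.hypot(x-.44,y+.26)<.09)
    rect(L&(zz>.096)&(zz<.108),'blocktop')
    rect(L&(zz>.066)&(zz<.074),'covertop')
    rect(L&(zz>.01)&(zz<.06),'coverside')
    V=(x>.3)&(x<.6)&(abs(y)<.11)
    rect(V&(zz>.03),'vice')
    rect((y>.06)&(y<.42)&(x>.3)&(x<.85)&(zz>.006)&(zz<.04),'slide')
E
python3 b.py
python3 - <<'E'
import cv2
a=cv2.imread('pics/scene0.png');b=cv2.imread('pics/side0.png')
A=cv2.resize(a[165:255,250:360],(490,400),interpolation=cv2.INTER_CUBIC);B=cv2.resize(b[265:345,255:330],(310,330),interpolation=cv2.INTER_CUBIC)
import numpy as np
c=np.zeros((400,800,3),np.uint8);c[:,:490]=A;c[:330,490:]=B;cv2.imwrite('pics/c1.png',c)
E
```

```text
scene cam [ 1.32677738 -0.07753343  0.68476732]
 bench z med -9.70825306109042e-05
  shelf top 1025 rect [725.4 185.5] [120.6 352. ] 87.6 mean [652.8 183.2 118.1] zmed 0.1183 min [549. 128. 113.] max [900. 251. 123.]
  knob 77 rect [606.6 319.7] [19.5 17.9] 32.5 mean [609.  319.1  72.2] zmed 0.0732 min [596. 311.  55.] max [616. 331.  84.]
  knobtop 30 rect [604.6 320.6] [17.5 16. ] 13.9 mean [606.5 320.3  81. ] zmed 0.0814 min [596. 313.  78.] max [615. 330.  84.]
  blocktop 115 rect [ 451.2 -255.5] [56.8 34.1] 3.4 mean [ 453.6 -255.7  100.4] zmed 0.1008 min [ 423. -273.   96.] max [ 479. -238.  104.]
  covertop 317 rect [ 454.5 -254.7] [87.6 92.1] 12.7 mean [ 459.2 -250.2   69.8] zmed 0.0698 min [ 407. -303.   66.] max [ 500. -209.   74.]
  coverside 318 rect [ 479.4 -232.1] [27.5 83.6] 40.5 mean [ 487.4 -236.8   36.4] zmed 0.0362 min [ 442. -271.   12.] max [ 503. -207.   60.]
  vice 1405 rect [500.7 -41.8] [119.1 161.8] 80.4 mean [534.  -31.8 105.1] zmed 0.1156 min [ 426. -110.   30.] max [583.  30. 135.]
  slide 2422 rect [619.  202.4] [273.3 470.1] 88.2 mean [635.7 228.5  16.9]
[... 278 characters left out ...]

knobtop 0
  blocktop 333 rect [ 448.4 -257.5] [54.8 36.9] 10.1 mean [ 446.7 -258.8  100.2] zmed 0.1006 min [ 421. -277.   96.] max [ 477. -239.  103.]
  covertop 1020 rect [ 445.5 -260.4] [88.9 95.1] 48.9 mean [ 440.8 -270.4   69.5] zmed 0.0695 min [ 401. -305.   66.] max [ 497. -206.   74.]
  coverside 1565 rect [ 447.4 -281.7] [ 72.3 135. ] 33.5 mean [ 437.6 -299.6   35. ] zmed 0.0337 min [ 399. -350.   10.] max [ 503. -226.   60.]
  vice 2740 rect [497.5 -41. ] [112.1 165.7] 80.7 mean [493.1 -50.2  94.9] zmed 0.0961 min [ 419. -104.   30.] max [579.  28. 133.]
  slide 2670 rect [618.5 203.6] [277.1 469.2] 88.5 mean [526.9 223.6  14.4] zmed 0.0104 min [382.  60.   6.] max [850. 346.  40.]
```

View pics/c1.png

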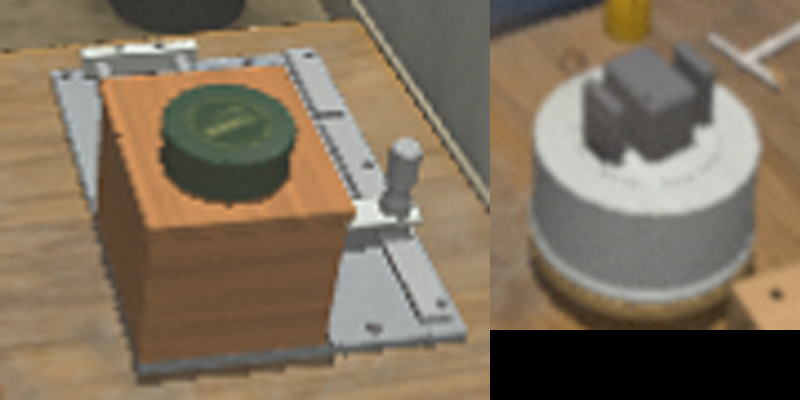

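```bash
cat > c.py <<'E'
from h import *
from scipy.optimize import minimize
def load(n):
    z=np.load(f'pics/{n}0.npz');p={k:z[k] for k in ['fx','fy','cx','cy','k1','rvec','tvec']}
    return {k:(float(v) if v.ndim==0 else v) for k,v in p.items()},z['d'],z['im']
A=[]
for n in ['scene','side']:
    p,d,im=load(n);W=cloud(p,d).reshape(-1,3);W=W[~np.isnan(W[:,0])];x,y,zz=W.T
    q=W[(y>.1)&(y<.28)&(x>.5)&(x<.73)&(zz>.113)&(zz<.123)]
    r=cv2.minAreaRect((q[:,:2]*1000).astype(np.float32));print(n,'shelf',r,len(q))
    # board
    q=W[(y>.06)&(y<.42)&(x>.36)&(x<.74)&(zz>.004)&(zz<.02)]
    r=cv2.minAreaRect((q[:,:2]*1000).astype(np.float32));print(n,'board',r,len(q),np.percentile(q[:,2],[5,50,95]))
    # wall y
    q=W[(zz>.1)&(x>.4)&(x<.7)&(y>.3)&(zz<.4)];print('wall y',np.percentile(q[:,1],[1,5,50]) if len(q) else None)
    # cover: circle by robust, and block/tab
    L=W[(np.hypot(x-.445,y+.258)<.06)]
    t=L[(L[:,2]>.062)&(L[:,2]<.075)];t=t[:,:2]*1000
    hull=cv2.convexHull(t.astype(np.float32))[:,0]
    print('cover circle',cv2.minEnclosingCircle(hull))
    t=L[(L[:,2]>.0985)&(L[:,2]<.106)];r=cv2.minAreaRect((t[:,:2]*1000).astype(np.float32));print('block',r,len(t))
    # fit side-wall circle r=50
    s=L[(L[:,2]>.03)&(L[:,2]<.06)][:,:2]*1000
    f=minimize(lambda c:np.sum(np.minimum(abs(np.hypot(*(s-c).T)-50),4)),[450,-257],method='Nelder-Mead');print('side circ',f.x,f.fun/len(s),len(s))
p,d,im=load('scene')
print('gap',onplane(p,(324.1,190.4),.016))
E
python3 c.py
```

```text
scene shelf ((623.58203125, 189.8358917236328), (120.55694580078125, 148.2174835205078), 87.56189727783203) 959
scene board ((549.5626831054688, 200.13223266601562), (283.3110656738281, 331.0513000488281), 88.45890045166016) 1480 [0.00635224 0.01001971 0.01711581]
wall y [0.85429512 0.85582613 0.89563369]
cover circle ((451.8489074707031, -255.58197021484375), 48.626800537109375)
block ((451.602294921875, -256.69500732421875), (35.55147171020508, 53.87519073486328), 73.68641662597656) 97
side circ [ 447.86679988 -258.54319778] 0.9650661520664156 197
side shelf ((621.5885009765625, 187.5356903076172), (126.79467010498047, 146.5929412841797), 86.93737030029297) 669
side board ((515.076416015625, 229.48275756835938), (297.6333923339844, 278.578857421875), 12.515929222106934) 1867 [0.00691205 0.00928128 0.01749708]
wall y [0.85350474 0.85732584 0.89100783]
cover circle ((447.6036071777344, -255.9488067626953), 49.63101577758789)
block ((448.69921875, -257.32611083984375), (54.57520294189453, 36.822303771972656), 8.651491165161133) 278
side circ [ 450.44080011 -254.10142023] 0.7266214222530233 712
gap [0.48120098 0.32558609 0.016     ]
```

```bash
cat > go.py <<'E'
from h import *
import sys
def plan(tx,ty,tz,jaw=None):
    o=get_obs();M=R.from_euler('xyz',o['orientation'],degrees=True).as_matrix()
    p=np.array(o['tool_pos'])*1000
    d=M.T@(np.array([tx,ty,tz])-p)
    ja=np.degrees(np.arctan2(M[1,1],M[0,1]))
    print('pos',p.round(1),'jaw angle',ja.round(2),'xdown',M[:,0].round(4),'delta tool mm',d.round(1),'norm',np.linalg.norm(d).round(1))
    if jaw is not None:
        e=(jaw-ja+90)%180-90   # desired ccw turn in world
        print('twist rad',round(np.radians(-e),4),'alt',round(np.radians(-e+ (180 if e>0 else -180)),4),'q6',o['joint_pos'][5].round(1))
    print('force',o['force'].round(1),'open',o['opening'],'t',o['clock'])
if __name__=='__main__': plan(*map(float,sys.argv[1:]))
E
python3 go.py 400 -300 260 98.7
python3 - <<'E'
from h import *
p=camera_params('wrist');Rm=cv2.Rodrigues(np.array(p['rvec']))[0];print(-Rm.T@p['tvec'],Rm[2])
E
```

```text
pos [ 159.6 -655.8  226.6] jaw angle 103.68 xdown [ 0. -0. -1.] delta tool mm [-33.4 288.9 317.7] norm 430.7
twist rad 0.0869 alt -3.0547 q6 -16.5
force [-0.8  0.5 -0.2] open 0.08743260595167254 t 1.65
[ 0.08834883 -0.67260535  0.38634784] [ 0.26587896  0.0649131  -0.96181842]
```

```bash
python3 -m pendant '[{"claw":87,"linear":[0,20,23.5],"twist":0},{"claw":87,"linear":[0,20,23.5],"twist":0},{"claw":87,"linear":[0,20,23.5],"twist":0},{"claw":87,"linear":[0,20,23.5],"twist":0},{"claw":87,"linear":[0,20,23.5],"twist":0},{"claw":87,"linear":[0,20,23.5],"twist":0},{"claw":87,"linear":[0,20,23.5],"twist":0},{"claw":87,"linear":[0,20,23.5],"twist":0},{"claw":87,"linear":[0,20,23.5],"twist":0},{"claw":87,"linear":[0,20,23.5],"twist":0}]'
python3 -m pendant '[{"claw":87,"linear":[0,20,23.5],"twist":0},{"claw":87,"linear":[0,20,23.5],"twist":0},{"claw":87,"linear":[0,20,23.5],"twist":0},{"claw":87,"linear":[0,20,23.5],"twist":0},{"claw":87,"linear":[0,20,23.5],"twist":0},{"claw":87,"linear":[0,20,23.5],"twist":0},{"claw":87,"linear":[0,0,0],"twist":0},{"claw":87,"linear":[0,0,0],"twist":0},{"claw":87,"linear":[0,0,0],"twist":0},{"claw":87,"linear":[0,0,0],"twist":0}]'
cat > w.py <<'E'
from h import *
import sys
n=sys.argv[1]
p=camera_params('wrist');im,d=snapshot('wrist');save(n,im)
np.savez('pics/'+n+'.npz',im=im,d=d,**{k:np.array(v) for k,v in p.items()})
W=cloud(p,d)
for t in sys.argv[2:]:
    for b in boxes_of('wrist',t)[:2]:
        u,v=[int(round(q)) for q in b['xy']]
        print(t,b['confidence'],np.round(b['xy'],1),np.round(W[v,u],4))
E
python3 w.py w1 grip_block tab_a cover
cat > lid.py <<'E'
from h import *
import sys
z=np.load('pics/'+sys.argv[1]+'.npz');p={k:(float(z[k]) if z[k].ndim==0 else z[k]) for k in ['fx','fy','cx','cy','k1','rvec','tvec']}
W=cloud(p,z['d']).reshape(-1,3);W=W[~np.isnan(W[:,0])];x,y,zz=W.T
c=np.array([449.5,-256.5])
if len(sys.argv)>3: c=np.array([float(sys.argv[2]),float(sys.argv[3])])
z0=float(sys.argv[4]) if len(sys.argv)>4 else 22
L=W[np.hypot(x*1000-c[0],y*1000-c[1])<75]*1000
for a,b,s in [(z0+75,z0+86,'block'),(z0+44,z0+52,'top')]:
    t=L[(L[:,2]>a)&(L[:,2]<b)]
    if len(t)<10: print(s,len(t));continue
    r=cv2.minAreaRect(t[:,:2].astype(np.float32));print(s,r,len(t),np.median(t[:,2]),cv2.minEnclosingCircle(t[:,:2].astype(np.float32)))
E
python3 lid.py w1
```

```text
clock: 2.48
tool_pos: [0.3413, -0.4046, 0.2268]
orientation: [-46.3, 90.0, -32.7]
force: [0.4, -0.4, 0.5]
opening: 0.0871
clock: 3.32
tool_pos: [0.4488, -0.2564, 0.2266]
orientation: [171.0, 90.0, -175.3]
force: [-0.2, 0.7, 0.8]
opening: 0.0872
grip_block 0.6 [253.  174.8] [ 0.4371 -0.2579  0.103 ]
tab_a 0.77 [250.  202.2] [ 0.4691 -0.2534  0.091 ]
tab_a 0.7 [259.2 159.5] [ 0.4219 -0.2554  0.0973]
cover 0.59 [255.2 180.9] [ 0.4427 -0.2545  0.1029]
block ((448.410400390625, -253.51885986328125), (53.697078704833984, 37.939327239990234), 3.6354682445526123) 1249 102.9594513497966 ((448.30194091796875, -253.7563934326172), 28.20882797241211)
top ((448.2802429199219, -253.42147827148438), (95.64566802978516, 95.25812530517578), 11.893617630004883) 4031 71.56812267266501 ((448.70562744140625, -253.4365692138672), 48.25397872924805)
```

```bash
python3 - <<'E'
import cv2,numpy as np
from h import *
z=np.load('pics/w1.npz');p={k:(float(z[k]) if z[k].ndim==0 else z[k]) for k in ['fx','fy','cx','cy','k1','rvec','tvec']}
im=z['im'][:,:,::-1].copy()
W=cloud(p,z['d']);S=np.nan_to_num(W[:,:,2]);m=(S>.097)&(S<.11)&(np.hypot(W[:,:,0]-.4485,W[:,:,1]+.2535)<.05)
t=W[m]*1000
# split block vs tabs: along long axis
for yaw in np.arange(0,14,2):
    a=np.radians(yaw);q=(t[:,:2]-[448.4,-253.6])@np.array([[np.cos(a),-np.sin(a)],[np.sin(a),np.cos(a)]])
    b=abs(q[:,0])<13
    print(yaw,np.round(np.percentile(q[:,0],[1,99]),1),np.round(np.percentile(q[b,1],[1,99]),1),np.round(np.percentile(q[b,1],[1,99]).ptp() if hasattr(q,'ptp') else np.ptp(np.percentile(q[b,1],[1,99])),1))
cv2.imwrite('pics/w1c.png',cv2.resize(im[90:270,140:380],(800,600),interpolation=cv2.INTER_CUBIC))
E
```

```text
0 [-26.4  25.9] [-18.5  18.4] 36.8
2 [-26.4  26. ] [-18.4  18.4] 36.8
4 [-26.5  26.1] [-18.4  18.5] 36.8
6 [-26.5  26.1] [-18.4  18.4] 36.8
8 [-26.6  26.1] [-18.4  18.3] 36.7
10 [-26.7  26.1] [-18.5  18.4] 36.9
12 [-26.8  26.1] [-18.7  18.6] 37.3
```

View pics/w1c.png

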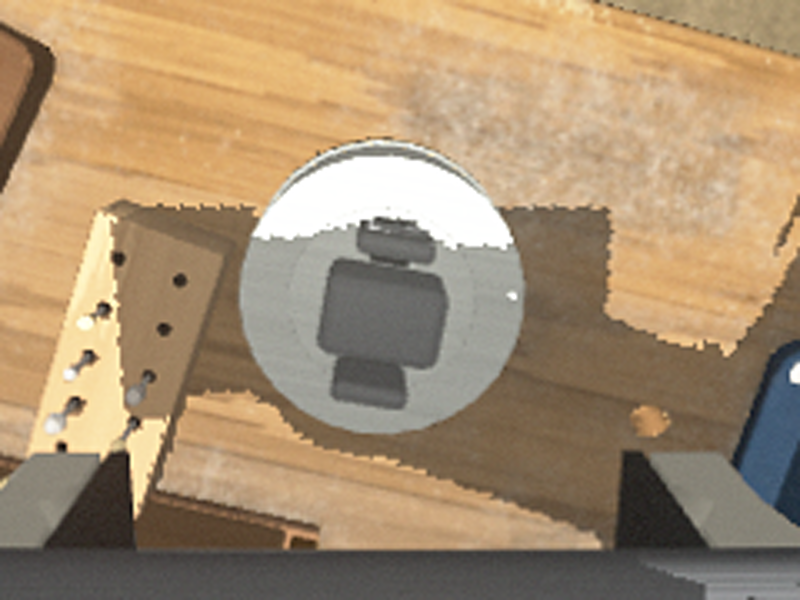

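Wrist view: block at (385,315) and tabs at (395,245) and (370,382), so the cover's yaw is about 5°. Next I'll move over the knob and turn the jaws along the slide.

```bash
python3 -m pendant '[{"claw":70,"linear":[0,29,16],"twist":0},{"claw":70,"linear":[0,29,16],"twist":0},{"claw":70,"linear":[0,29,16],"twist":0},{"claw":70,"linear":[0,29,16],"twist":0},{"claw":70,"linear":[0,29,16],"twist":0},{"claw":70,"linear":[0,29,16],"twist":0},{"claw":70,"linear":[0,29,16],"twist":0},{"claw":70,"linear":[0,29,16],"twist":0},{"claw":70,"linear":[0,29,16],"twist":0},{"claw":70,"linear":[0,29,16],"twist":0}]'
python3 -m pendant '[{"claw":70,"linear":[0,29,16],"twist":0},{"claw":70,"linear":[0,29,16],"twist":0},{"claw":70,"linear":[0,29,16],"twist":0},{"claw":70,"linear":[0,29,16],"twist":0},{"claw":70,"linear":[0,29,16],"twist":0},{"claw":70,"linear":[0,29,16],"twist":0},{"claw":70,"linear":[0,29,16],"twist":0},{"claw":70,"linear":[0,29,16],"twist":0},{"claw":70,"linear":[0,0,0],"twist":-0.117},{"claw":70,"linear":[0,0,0],"twist":-0.117}]'
python3 -m pendant '[{"claw":70,"linear":[0,0,0],"twist":-0.117},{"claw":70,"linear":[0,0,0],"twist":-0.117},{"claw":70,"linear":[0,0,0],"twist":-0.117},{"claw":70,"linear":[0,0,0],"twist":-0.117},{"claw":70,"linear":[0,0,0],"twist":-0.117},{"claw":70,"linear":[0,0,0],"twist":-0.117},{"claw":70,"linear":[0,0,0],"twist":-0.117},{"claw":70,"linear":[0,0,0],"twist":-0.117},{"claw":70,"linear":[0,0,0],"twist":-0.117},{"claw":70,"linear":[0,0,0],"twist":0}]'
python3 w.py w2 push_knob work_stop
cat > k.py <<'E'
from h import *
import sys
z=np.load('pics/'+sys.argv[1]+'.npz');p={k:(float(z[k]) if z[k].ndim==0 else z[k]) for k in ['fx','fy','cx','cy','k1','rvec','tvec']}
W=cloud(p,z['d']).reshape(-1,3)*1000;W=W[~np.isnan(W[:,0])];x,y,zz=W.T
q=W[(zz>78)&(zz<92)&(x>430)&(x<660)&(y>285)&(y<360)]
if len(q): print('knobtop',len(q),cv2.minEnclosingCircle(q[:,:2].astype(np.float32)),np.median(q,0),(q.max(0)+q.min(0))/2)
E
python3 k.py w2; python3 go.py 606 320 60 177.3
```

```text
clock: 4.35
tool_pos: [0.5363, 0.0648, 0.2268]
orientation: [9.1, 90.0, 22.7]
force: [1.0, 0.1, 0.2]
opening: 0.0697
clock: 5.18
tool_pos: [0.6059, 0.3206, 0.2252]
orientation: [-166.1, 89.9, -138.7]
force: [0.1, 0.4, -0.5]
opening: 0.0702
clock: 6.02
tool_pos: [0.6059, 0.3187, 0.2264]
orientation: [136.5, 90.0, -135.8]
force: [-0.7, -0.6, 0.1]
opening: 0.0697
push_knob 0.9 [252.6 158.4] [0.6045 0.3011 0.0329]
work_stop 0.97 [284.5  86.5] [0.5748 0.2252 0.1204]
knobtop 254 ((603.1459350585938, 324.55206298828125), 9.872515678405762) [603.41603735 323.49766301  84.25942809] [602.9829328  324.55065284  82.82086777]
pos [605.8 319.  226.5] jaw angle 177.16 xdown [-2.e-04 -1.e-04 -1.e+00] delta tool mm [166.5  -0.2   1.1] norm 166.5
twist rad -0.0025 alt 3.1391 q6 -46.9
force [ 0.3  0.  -0.3] open 0.07003672918969434 t 6.1667
```

```bash
python3 -m pendant '[{"claw":70,"linear":[0,1.5,3.5],"twist":0},{"claw":70,"linear":[30,0,0],"twist":0},{"claw":70,"linear":[30,0,0],"twist":0},{"claw":70,"linear":[30,0,0],"twist":0},{"claw":70,"linear":[30,0,0],"twist":0},{"claw":70,"linear":[26,0,0],"twist":0},{"claw":70,"linear":[20,0,0],"twist":0},{"claw":70,"linear":[0,0,0],"twist":0},{"claw":12,"linear":[0,0,0],"twist":0},{"claw":12,"linear":[0,0,0],"twist":0}]'
python3 -m pendant '[{"claw":12,"linear":[0,0,0],"twist":0},{"claw":12,"linear":[0,0,0],"twist":0},{"claw":12,"linear":[0,0,0],"twist":0},{"claw":12,"linear":[0,0,0],"twist":0},{"claw":12,"linear":[0,0,0],"twist":0},{"claw":12,"linear":[0,0,0],"twist":0},{"claw":12,"linear":[0,0,0],"twist":0},{"claw":12,"linear":[0,0,0],"twist":0},{"claw":12,"linear":[0,0,0],"twist":0},{"claw":12,"linear":[0,0,0],"twist":0}]'
python3 go.py 481 326.2 60 177.3
```

```text
clock: 7.0
tool_pos: [0.6051, 0.3236, 0.062]
orientation: [-61.5, 89.9, 25.9]
force: [0.0, -0.6, 1.3]
opening: 0.0617
clock: 7.83
tool_pos: [0.6045, 0.3229, 0.0608]
orientation: [-77.8, 90.0, 9.6]
force: [-0.8, -0.0, 2.2]
opening: 0.019
pos [604.5 322.9  60.8] jaw angle 177.43 xdown [ 3.e-04  0.e+00 -1.e+00] delta tool mm [  0.7 123.5  -2.3] norm 123.5
twist rad 0.0022 alt -3.1394 q6 -47.0
force [-0.8 -0.   2.2] open 0.018965273405144617 t 7.8333
```

```bash
python3 -m pendant '[{"claw":12,"linear":[0,7,0],"twist":0},{"claw":12,"linear":[0,14,0],"twist":0},{"claw":12,"linear":[0,16,0],"twist":0},{"claw":12,"linear":[0,16,0],"twist":0},{"claw":12,"linear":[0,16,0],"twist":0},{"claw":12,"linear":[0,16,0],"twist":0},{"claw":12,"linear":[0,16,0],"twist":0},{"claw":12,"linear":[0,10,0],"twist":0},{"claw":12,"linear":[0,4,0],"twist":0},{"claw":12,"linear":[0,1,0],"twist":0}]'
python3 go.py 481 326.2 60 177.3
python3 -m pendant '[{"claw":12,"linear":[0,0.4,0],"twist":0},{"claw":12,"linear":[0,0.4,0],"twist":0},{"claw":12,"linear":[0,0.4,0],"twist":0},{"claw":12,"linear":[0,0.4,0],"twist":0},{"claw":12,"linear":[0,0.4,0],"twist":0},{"claw":12,"linear":[0,0,0],"twist":0},{"claw":12,"linear":[0,0,0],"twist":0},{"claw":12,"linear":[0,0,0],"twist":0},{"claw":12,"linear":[0,0,0],"twist":0},{"claw":12,"linear":[0,0,0],"twist":0}]'
python3 go.py 481 326.2 60 177.3
```

```text
clock: 8.67
tool_pos: [0.4876, 0.3276, 0.0607]
orientation: [146.6, 89.9, -125.9]
force: [-0.7, -2.7, 2.9]
opening: 0.0189
pos [487.6 327.6  60.7] jaw angle 177.44 xdown [-6.e-04 -9.e-04 -1.e+00] delta tool mm [ 0.7  6.5 -1.6] norm 6.8
twist rad 0.0025 alt -3.1391 q6 -55.5
force [-0.7 -2.7  2.9] open 0.01889815238713204 t 8.6667
clock: 9.5
tool_pos: [0.4872, 0.3276, 0.0607]
orientation: [-163.2, 89.9, -75.8]
force: [3.3, -4.9, 4.6]
opening: 0.0193
pos [487.2 327.6  60.7] jaw angle 177.4 xdown [ 2.e-04 -9.e-04 -1.e+00] delta tool mm [ 0.7  6.1 -1.7] norm 6.4
twist rad 0.0018 alt -3.1398 q6 -55.7
force [ 3.3 -4.9  4.6] open 0.01925413156172995 t 9.5
```

```bash
python3 -m pendant '[{"claw":12,"linear":[0,0.5,0],"twist":0},{"claw":12,"linear":[0,0.5,0],"twist":0},{"claw":12,"linear":[0,0.5,0],"twist":0},{"claw":12,"linear":[0,0.5,0],"twist":0},{"claw":12,"linear":[0,0,0],"twist":0},{"claw":12,"linear":[0,0,0],"twist":0},{"claw":12,"linear":[0,0,0],"twist":0},{"claw":12,"linear":[0,0,0],"twist":0},{"claw":12,"linear":[0,0,0],"twist":0},{"claw":12,"linear":[0,0,0],"twist":0}]'
python3 go.py 481 326.2 60 177.3; python3 w.py w3 work_stop push_knob
python3 - <<'E'
import cv2,numpy as np
from h import *
im,d=snapshot('scene');p=camera_params('scene');save('scene1',im)
np.savez('pics/scene10.npz',im=im,d=d,**{k:np.array(v) for k,v in p.items()})
w=np.load('pics/w3.npz')['im'][:,:,::-1]
a=cv2.resize(im[140:250,250:370][:,:,::-1],(400,367),interpolation=cv2.INTER_CUBIC)
b=cv2.resize(w,(400,300))
c=np.zeros((367,800,3),np.uint8);c[:,:400]=a;c[:300,400:]=b;cv2.imwrite('pics/c2.png',c)
E
```

```text
clock: 10.33
tool_pos: [0.4853, 0.3277, 0.0607]
orientation: [-152.3, 89.9, -64.9]
force: [3.8, -4.8, 2.7]
opening: 0.019
pos [485.3 327.7  60.7] jaw angle 177.41 xdown [ 4.e-04 -9.e-04 -1.e+00] delta tool mm [ 0.7  4.2 -1.7] norm 4.6
twist rad 0.0018 alt -3.1398 q6 -55.8
force [ 3.8 -4.8  2.7] open 0.018989584925177397 t 10.3333
work_stop 0.58 [194.6 107.7] [0.5222 0.2503 0.0119]
push_knob 0.58 [251.7  65.4] [0.4814 0.2278 0.0374]
```

View pics/c2.png

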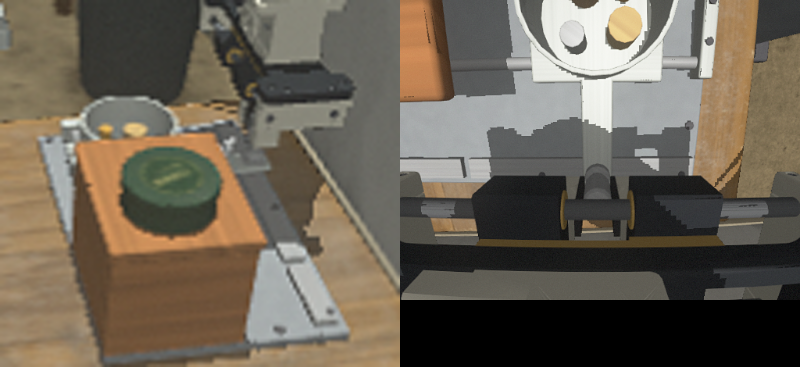

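```bash
python3 - <<'E'
from h import *
def ld(n):
    z=np.load('pics/'+n+'.npz');return {k:(float(z[k]) if z[k].ndim==0 else z[k]) for k in ['fx','fy','cx','cy','k1','rvec','tvec']},z
p,z=ld('scene10');print('park gap scene',onplane(p,(337,215.5),.016))
print('work gap scene',onplane(p,(324.1,190.4),.016))
p,z=ld('w3');print('park gap wrist',onplane(p,(84.5,215),.016))
# pot rim from wrist cloud
for n in ['w3','scene10']:
    p,z=ld(n);W=cloud(p,z['d']).reshape(-1,3)*1000;W=W[~np.isnan(W[:,0])]
    q=W[(W[:,2]>82)&(W[:,2]<92)&(np.hypot(W[:,0]-478,W[:,1]-202)<60)];print(n,len(q),cv2.minEnclosingCircle(q[:,:2].astype(np.float32)) if len(q) else'')
E
```

```text
park gap scene [0.60514311 0.32031163 0.016     ]
work gap scene [0.48120098 0.32558609 0.016     ]
park gap wrist [0.61454891 0.3241359  0.016     ]
w3 2400 ((481.05474853515625, 210.83444213867188), 43.4449348449707)
scene10 60 ((480.2490234375, 201.56112670898438), 43.221378326416016)
```

```bash
python3 -m pendant '[{"claw":12,"linear":[0,0.5,0],"twist":0},{"claw":12,"linear":[0,0.5,0],"twist":0},{"claw":12,"linear":[0,0.5,0],"twist":0},{"claw":12,"linear":[0,0.5,0],"twist":0},{"claw":12,"linear":[0,0,0],"twist":0},{"claw":12,"linear":[0,0,0],"twist":0},{"claw":12,"linear":[0,0,0],"twist":0},{"claw":12,"linear":[0,0,0],"twist":0},{"claw":12,"linear":[0,0,0],"twist":0},{"claw":12,"linear":[0,0,0],"twist":0}]'
python3 go.py 481 326.2 60 177.3
```

```text
clock: 11.37
tool_pos: [0.4831, 0.3278, 0.0607]
orientation: [-165.1, 89.9, -77.7]
force: [2.3, -5.9, 4.3]
opening: 0.0186
pos [483.1 327.8  60.7] jaw angle 177.4 xdown [ 2.e-04 -9.e-04 -1.e+00] delta tool mm [ 0.7  2.1 -1.7] norm 2.8
twist rad 0.0018 alt -3.1398 q6 -56.0
force [ 2.3 -5.9  4.3] open 0.018586582359754824 t 11.3667
```

```bash
python3 -m pendant '[{"claw":12,"linear":[0,0.5,0],"twist":0},{"claw":12,"linear":[0,0.5,0],"twist":0},{"claw":12,"linear":[0,0.5,0],"twist":0},{"claw":12,"linear":[0,0,0],"twist":0},{"claw":12,"linear":[0,0,0],"twist":0},{"claw":12,"linear":[0,0,0],"twist":0},{"claw":12,"linear":[0,0,0],"twist":0},{"claw":12,"linear":[0,0,0],"twist":0},{"claw":12,"linear":[0,0,0],"twist":0},{"claw":12,"linear":[0,0,0],"twist":0}]'
python3 go.py 481 326.2 60 177.3
```

```text
clock: 12.2
tool_pos: [0.4811, 0.3278, 0.0607]
orientation: [157.3, 89.9, -115.3]
force: [0.2, -4.0, 6.4]
opening: 0.019
pos [481.1 327.8  60.7] jaw angle 177.4 xdown [-5.e-04 -1.e-03 -1.e+00] delta tool mm [ 0.7  0.1 -1.6] norm 1.8
twist rad 0.0018 alt -3.1398 q6 -56.1
force [ 0.2 -4.   6.4] open 0.01899910792477704 t 12.2
```

```bash
python3 -m pendant '[{"claw":12,"linear":[0,0.5,0],"twist":0},{"claw":12,"linear":[0,0.5,0],"twist":0},{"claw":12,"linear":[0,0,0],"twist":0},{"claw":12,"linear":[0,0,0],"twist":0},{"claw":12,"linear":[0,0,0],"twist":0},{"claw":12,"linear":[0,0,0],"twist":0},{"claw":12,"linear":[0,0,0],"twist":0},{"claw":12,"linear":[0,0,0],"twist":0},{"claw":12,"linear":[0,0,0],"twist":0},{"claw":12,"linear":[0,0,0],"twist":0}]'
python3 go.py 481 326.2 60 177.3
```

```text
clock: 13.03
tool_pos: [0.4799, 0.3279, 0.0607]
orientation: [144.3, 89.9, -128.3]
force: [-1.4, -4.0, 6.7]
opening: 0.019
pos [479.9 327.9  60.7] jaw angle 177.4 xdown [-8.0e-04 -1.1e-03 -1.0e+00] delta tool mm [ 0.7 -1.2 -1.6] norm 2.1
twist rad 0.0017 alt -3.1398 q6 -56.2
force [-1.4 -4.   6.7] open 0.01903221907966473 t 13.0333
```

```bash
python3 -m pendant '[{"claw":12,"linear":[0,0.5,0],"twist":0},{"claw":12,"linear":[0,0,0],"twist":0},{"claw":60,"linear":[0,0,0],"twist":0},{"claw":60,"linear":[0,0,0],"twist":0},{"claw":60,"linear":[0,0,0],"twist":0},{"claw":60,"linear":[0,0,0],"twist":0},{"claw":60,"linear":[-10,0,0],"twist":0},{"claw":60,"linear":[-25,0,0],"twist":0},{"claw":60,"linear":[-30,0,0],"twist":0},{"claw":60,"linear":[-30,0,0],"twist":0}]'
python3 -m pendant '[{"claw":70,"linear":[-30,0,0],"twist":0},{"claw":70,"linear":[-30,0,0],"twist":0},{"claw":70,"linear":[-10,0,-20],"twist":0},{"claw":70,"linear":[0,0,-25],"twist":0},{"claw":70,"linear":[0,0,-25],"twist":0},{"claw":70,"linear":[0,0,-25],"twist":0},{"claw":70,"linear":[0,0,-25],"twist":0},{"claw":70,"linear":[0,0,-6],"twist":0},{"claw":70,"linear":[0,0,0],"twist":0},{"claw":70,"linear":[0,0,0],"twist":0}]'
python3 w.py w4 pot_mouth push_knob
cat > pot.py <<'E'
from h import *
import sys
from scipy.optimize import least_squares
z=np.load('pics/'+sys.argv[1]+'.npz');p={k:(float(z[k]) if z[k].ndim==0 else z[k]) for k in ['fx','fy','cx','cy','k1','rvec','tvec']}
W=cloud(p,z['d']).reshape(-1,3)*1000;W=W[~np.isnan(W[:,0])]
q=W[(abs(W[:,2]-87)<5)&(np.hypot(W[:,0]-474,W[:,1]-202)<60)]
print(len(q),np.median(q[:,2]),cv2.minEnclosingCircle(q[:,:2].astype(np.float32)))
f=least_squares(lambda c:np.hypot(q[:,0]-c[0],q[:,1]-c[1])-42.5,[474,202],loss='soft_l1');print(f.x,np.mean(abs(f.fun)))
E
python3 pot.py w4; python3 k.py w4; python3 go.py 474 202 230
```

```text
clock: 13.87
tool_pos: [0.4792, 0.3283, 0.1569]
orientation: [151.0, 89.9, -121.5]
force: [1.3, 1.7, -0.1]
opening: 0.0593
clock: 14.7
tool_pos: [0.4741, 0.2029, 0.2263]
orientation: [-43.7, 89.9, 43.7]
force: [-0.3, 0.8, 0.1]
opening: 0.0701
pot_mouth 0.69 [250.1 174.6] [0.4775 0.206  0.0363]
push_knob 0.78 [251.5 179.4] [0.4752 0.2111 0.0363]
890 88.26374249608239 ((474.4775695800781, 204.6928253173828), 44.0908088684082)
[474.25473549 204.01090607] 0.889942966385831
knobtop 125 ((479.2820739746094, 328.8675537109375), 9.806522369384766) [479.26698268 329.53810247  84.40910252] [479.35928084 330.73294022  83.03597817]
pos [474.  203.6 225.6] jaw angle 177.46 xdown [ 1.e-04  2.e-04 -1.e+00] delta tool mm [-4.4 -0.1 -1.6] norm 4.7
force [-0.   0.2  0.8] open 0.06984659003340195 t 14.85
```

```bash
python3 -m pendant '[{"claw":75,"linear":[0,0,0],"twist":0.1185},{"claw":75,"linear":[0,0,0],"twist":0.1185},{"claw":75,"linear":[0,0,0],"twist":0.1185},{"claw":75,"linear":[0,0,0],"twist":0.1185},{"claw":75,"linear":[0,0,0],"twist":0.1185},{"claw":75,"linear":[0,0,0],"twist":0.1185},{"claw":75,"linear":[0,0,0],"twist":0.1185},{"claw":75,"linear":[0,0,0],"twist":0.1185},{"claw":75,"linear":[0,0,0],"twist":0.1185},{"claw":75,"linear":[0,0,0],"twist":0.1185}]'
python3 -m pendant '[{"claw":75,"linear":[0,0,0],"twist":0.1185},{"claw":75,"linear":[0,0,0],"twist":0.1185},{"claw":75,"linear":[0,0,0],"twist":0},{"claw":75,"linear":[0,0,0],"twist":0},{"claw":75,"linear":[0,0,0],"twist":0},{"claw":75,"linear":[0,0,0],"twist":0},{"claw":75,"linear":[0,0,0],"twist":0},{"claw":75,"linear":[0,0,0],"twist":0},{"claw":75,"linear":[0,0,0],"twist":0},{"claw":75,"linear":[0,0,0],"twist":0}]'
python3 w.py w5 ; python3 pot.py w5; python3 k.py w5; python3 go.py 449 -254.5 226 96
```

```text
clock: 15.68
tool_pos: [0.4737, 0.2036, 0.2253]
orientation: [-155.9, 90.0, -136.6]
force: [-0.1, -0.5, -0.6]
opening: 0.0749
clock: 16.52
tool_pos: [0.4737, 0.2026, 0.2256]
orientation: [110.9, 90.0, 116.8]
force: [0.5, -0.3, -0.1]
opening: 0.0752
891 88.24431866857933 ((474.515625, 204.76536560058594), 44.05512237548828)
[473.98597328 204.79521342] 0.89042649820985
knobtop 251 ((479.0434875488281, 328.5546569824219), 9.776285171508789) [478.4465275  327.75857894  84.08567776] [478.97687971 328.60684213  82.26269483]
pos [473.8 202.6 225.6] jaw angle 95.96 xdown [ 0.  0. -1.] delta tool mm [-4.000e-01 -4.521e+02 -7.210e+01] norm 457.8
twist rad -0.0007 alt 3.1409 q6 -129.0
force [-0.4 -0.2  0.3] open 0.07504700483796393 t 16.5667
```

```bash
python3 -m pendant '[{"claw":75,"linear":[0,-30,-4.9],"twist":0},{"claw":75,"linear":[0,-30,-4.9],"twist":0},{"claw":75,"linear":[0,-30,-4.9],"twist":0},{"claw":75,"linear":[0,-30,-4.9],"twist":0},{"claw":75,"linear":[0,-30,-4.9],"twist":0},{"claw":75,"linear":[0,-30,-4.9],"twist":0},{"claw":75,"linear":[0,-30,-4.9],"twist":0},{"claw":75,"linear":[0,-30,-4.9],"twist":0},{"claw":75,"linear":[0,-30,-4.9],"twist":0},{"claw":75,"linear":[0,-30,-4.9],"twist":0}]'
python3 -m pendant '[{"claw":75,"linear":[0,-30,-4.9],"twist":0},{"claw":75,"linear":[0,-30,-4.9],"twist":0},{"claw":75,"linear":[0,-30,-4.9],"twist":0},{"claw":75,"linear":[0,-30,-4.9],"twist":0},{"claw":75,"linear":[0,-31,-4.9],"twist":0},{"claw":75,"linear":[0,0,0],"twist":0},{"claw":75,"linear":[0,0,0],"twist":0},{"claw":75,"linear":[0,0,0],"twist":0},{"claw":75,"linear":[0,0,0],"twist":0},{"claw":75,"linear":[0,0,0],"twist":0}]'
python3 w.py w6; python3 lid.py w6; python3 go.py 448.4 -253.5 75 96
```

```text
clock: 17.4
tool_pos: [0.4558, -0.1023, 0.2258]
orientation: [2.9, 90.0, 8.9]
force: [0.2, 0.0, -0.0]
opening: 0.0749
clock: 18.23
tool_pos: [0.4476, -0.2527, 0.2257]
orientation: [-2.1, 90.0, 3.9]
force: [0.2, 0.6, -0.5]
opening: 0.0749
block ((448.562255859375, -253.57627868652344), (53.71847915649414, 37.90684509277344), 3.7415030002593994) 1251 102.9481136017428 ((448.4762878417969, -253.01686096191406), 28.50223159790039)
top ((448.6648864746094, -253.82437133789062), (95.55826568603516, 95.19266510009766), 8.573798179626465) 4038 71.56674381811649 ((448.70562744140625, -253.53472900390625), 48.24171829223633)
pos [ 447.6 -252.7  225.8] jaw angle 96.04 xdown [ 5.e-04 -0.e+00 -1.e+00] delta tool mm [150.8  -0.9   0.6] norm 150.8
twist rad 0.0006 alt -3.141 q6 -76.4
force [ 0.5  0.  -0.5] open 0.07517755034845713 t 18.2833
```

```bash
python3 -m pendant '[{"claw":75,"linear":[0,-0.9,0.8],"twist":0.035},{"claw":75,"linear":[28,0,0],"twist":0},{"claw":75,"linear":[28,0,0],"twist":0},{"claw":75,"linear":[28,0,0],"twist":0},{"claw":75,"linear":[28,0,0],"twist":0},{"claw":75,"linear":[22,0,0],"twist":0},{"claw":75,"linear":[12,0,0],"twist":0},{"claw":75,"linear":[4,0,0],"twist":0},{"claw":75,"linear":[0,0,0],"twist":0},{"claw":75,"linear":[0,0,0],"twist":0}]'
python3 -m pendant '[{"claw":28,"linear":[0,0,0],"twist":0},{"claw":28,"linear":[0,0,0],"twist":0},{"claw":28,"linear":[0,0,0],"twist":0},{"claw":28,"linear":[0,0,0],"twist":0},{"claw":28,"linear":[0,0,0],"twist":0},{"claw":28,"linear":[0,0,0],"twist":0},{"claw":28,"linear":[0,0,0],"twist":0},{"claw":28,"linear":[0,0,0],"twist":0},{"claw":28,"linear":[0,0,0],"twist":0},{"claw":28,"linear":[0,0,0],"twist":0}]'
python3 go.py 474.3 204.7 200 94
```

```text
clock: 19.12
tool_pos: [0.449, -0.2541, 0.0763]
orientation: [-29.7, 90.0, -25.7]
force: [0.5, -0.4, 0.9]
opening: 0.0751
clock: 19.95
tool_pos: [0.4483, -0.2544, 0.0756]
orientation: [-83.8, 90.0, -79.8]
force: [-0.6, 0.7, 2.0]
opening: 0.0376
pos [ 448.3 -254.4   75.6] jaw angle 93.95 xdown [ 0.e+00 -1.e-04 -1.e+00] delta tool mm [-124.4  456.2   57.5] norm 476.4
twist rad -0.0009 alt 3.1407 q6 -78.3
force [-0.6  0.7  2. ] open 0.037606528195973425 t 19.95
```

```bash
python3 -m pendant '[{"claw":28,"linear":[-4,0,0],"twist":0},{"claw":28,"linear":[-8,0,0],"twist":0},{"claw":28,"linear":[-16,0,0],"twist":0},{"claw":28,"linear":[-24,0,0],"twist":0},{"claw":28,"linear":[-26,0,0],"twist":0},{"claw":28,"linear":[-26,0,0],"twist":0},{"claw":28,"linear":[-26,0,0],"twist":0},{"claw":28,"linear":[-24,0,0],"twist":0},{"claw":28,"linear":[-14,0,0],"twist":0},{"claw":28,"linear":[-4,0,0],"twist":0}]'
python3 go.py 474 204.2 245 94
python3 -m pendant '[{"claw":28,"linear":[0,6,0.8],"twist":0},{"claw":28,"linear":[0,14,1.8],"twist":0},{"claw":28,"linear":[0,22,2.8],"twist":0},{"claw":28,"linear":[0,28,3.5],"twist":0},{"claw":28,"linear":[0,28,3.5],"twist":0},{"claw":28,"linear":[0,28,3.5],"twist":0},{"claw":28,"linear":[0,28,3.5],"twist":0},{"claw":28,"linear":[0,28,3.5],"twist":0},{"claw":28,"linear":[0,28,3.5],"twist":0},{"claw":28,"linear":[0,28,3.5],"twist":0}]'
python3 -m pendant '[{"claw":28,"linear":[0,28,3.5],"twist":0},{"claw":28,"linear":[0,28,3.5],"twist":0},{"claw":28,"linear":[0,28,3.5],"twist":0},{"claw":28,"linear":[0,28,3.5],"twist":0},{"claw":28,"linear":[0,28,3.5],"twist":0},{"claw":28,"linear":[0,28,3.5],"twist":0},{"claw":28,"linear":[0,22,2.8],"twist":0},{"claw":28,"linear":[0,14,1.8],"twist":0},{"claw":28,"linear":[0,8,1],"twist":0},{"claw":28,"linear":[0,2,0.5],"twist":0}]'
python3 go.py 474 204.2 120 94
python3 - <<'E'
from h import *
im,d=snapshot('scene');p=camera_params('scene');np.savez('pics/scene20.npz',im=im,d=d,**{k:np.array(v) for k,v in p.items()})
a=cv2.resize(im[100:235,235:385][:,:,::-1],(450,405),interpolation=cv2.INTER_CUBIC)
im,d=snapshot('side');p=camera_params('side');np.savez('pics/side20.npz',im=im,d=d,**{k:np.array(v) for k,v in p.items()})
b=cv2.resize(im[110:240,165:280][:,:,::-1],(350,396),interpolation=cv2.INTER_CUBIC)
c=np.zeros((405,800,3),np.uint8);c[:,:450]=a;c[:396,450:]=b;cv2.imwrite('pics/c3.png',c)
E
python3 w.py w7;python3 lid.py w7 474 204 170
```

```text
clock: 20.78
tool_pos: [0.4491, -0.2546, 0.2507]
orientation: [-16.6, 89.8, -12.6]
force: [0.5, -0.3, -4.0]
opening: 0.0376
pos [ 449.1 -254.6  250.7] jaw angle 93.95 xdown [ 4.1e-03 -9.0e-04 -1.0e+00] delta tool mm [  5.3 456.   56.5] norm 459.5
twist rad -0.0009 alt 3.1407 q6 -78.3
force [ 0.5 -0.3 -4. ] open 0.03756777311673645 t 20.7833
clock: 21.62
tool_pos: [0.4603, -0.0133, 0.2459]
orientation: [-178.4, 89.8, -174.5]
force: [0.5, 0.2, -3.8]
opening: 0.0377
clock: 22.45
tool_pos: [0.4734, 0.2012, 0.2463]
orientation: [-149.2, 89.9, -145.2]
force: [-0.8, 0.8, -3.5]
opening: 0.0382
pos [473.4 201.2 246.3] jaw angle 94.0 xdown [-0.0018 -0.0013 -1.    ] delta tool mm [126.3   3.1   1. ] norm 126.3
twist rad 0.0001 alt -3.1415 q6 -130.9
force [-0.8  0.8 -3.5] open 0.03817050498714567 t 22.45
block ((455.9143371582031, 199.79087829589844), (19.226356506347656, 69.59346008300781), 3.7737762928009033) 504 253.47582466945175 ((463.1959533691406, 200.27117919921875), 34.79689025878906)
top ((433.4884948730469, 198.45571899414062), (14.512472152709961, 69.3062973022461), 3.4240739345550537) 144 218.37314202607246 ((440.73175048828125, 198.88909912109375), 34.65324783325195)
```

View pics/c3.png

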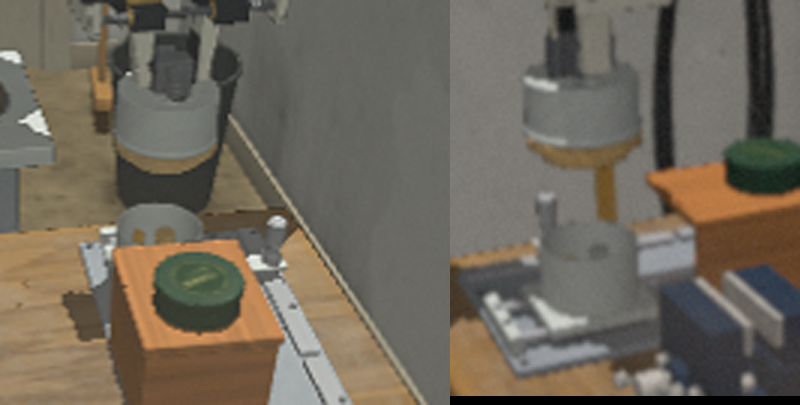

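```bash
cat > rel.py <<'E'
from h import *
from scipy.optimize import least_squares
tool=np.array([473.5,201.2])
for n in ['scene20','side20']:
    z=np.load('pics/'+n+'.npz');p={k:(float(z[k]) if z[k].ndim==0 else z[k]) for k in ['fx','fy','cx','cy','k1','rvec','tvec']}
    W=cloud(p,z['d']).reshape(-1,3)*1000;W=W[~np.isnan(W[:,0])]
    Rm=cv2.Rodrigues(np.array(p['rvec']))[0];cam=(-Rm.T@p['tvec'].ravel())*1000
    def fit(q,r,c0):
        f=least_squares(lambda c:np.hypot(q[:,0]-c[0],q[:,1]-c[1])-r,c0,loss='soft_l1');return f.x.round(2),len(q),np.mean(abs(f.fun)).round(2)
    near=np.hypot(W[:,0]-474,W[:,1]-203)<62
    q=W[near&(W[:,2]>195)&(W[:,2]<236)];print(n,'cover',fit(q,50,[474,203]))
    q=W[near&(W[:,2]>45)&(W[:,2]<80)]
    # outer pot wall: points facing the camera
    v=cam[:2]-[474,203];v/=np.linalg.norm(v);q=q[(q[:,:2]-[474,203])@v>15]
    print('  pot',fit(q,44,[474,203]))
    q=W[near&(abs(W[:,2]-87)<3)];print('  rim',fit(q,42.5,[474,203]))
E
python3 rel.py
```

```text
scene20 cover (array([471.81, 198.74]), 463, np.float64(1.14))
  pot (array([473.89, 202.96]), 8, np.float64(0.74))
  rim (array([477.1, 201.3]), 53, np.float64(1.67))
side20 cover (array([475.16, 201.05]), 615, np.float64(1.22))
  pot (array([474.88, 202.6 ]), 359, np.float64(1.16))
  rim (array([474.59, 200.69]), 78, np.float64(1.17))
```

```bash
python3 -m pendant '[{"claw":28,"linear":[0,2.3,0.7],"twist":0},{"claw":28,"linear":[8,0,0],"twist":0},{"claw":28,"linear":[16,0,0],"twist":0},{"claw":28,"linear":[20,0,0],"twist":0},{"claw":28,"linear":[18,0,0],"twist":0},{"claw":28,"linear":[10,0,0],"twist":0},{"claw":28,"linear":[4,0,0],"twist":0},{"claw":28,"linear":[0,0,0],"twist":0},{"claw":28,"linear":[0,0,0],"twist":0},{"claw":28,"linear":[0,0,0],"twist":0}]'
python3 go.py 474 203.5 149 94
python3 -m pendant '[{"claw":28,"linear":[1.5,0,0],"twist":0},{"claw":28,"linear":[1.5,0,0],"twist":0},{"claw":28,"linear":[1.5,0,0],"twist":0},{"claw":28,"linear":[1.5,0,0],"twist":0},{"claw":28,"linear":[1,0,0],"twist":0},{"claw":28,"linear":[0.5,0,0],"twist":0},{"claw":28,"linear":[0.5,0,0],"twist":0},{"claw":28,"linear":[0,0,0],"twist":0},{"claw":28,"linear":[0,0,0],"twist":0},{"claw":28,"linear":[0,0,0],"twist":0}]'
python3 go.py 474 203.5 149 94
```

```text
clock: 23.43
tool_pos: [0.4753, 0.2032, 0.1726]
orientation: [29.6, 89.9, 33.5]
force: [0.4, 0.5, -2.7]
opening: 0.0376
pos [475.3 203.2 172.6] jaw angle 93.94 xdown [ 0.0016  0.001  -1.    ] delta tool mm [23.6  0.4 -1.3] norm 23.7
twist rad -0.001 alt 3.1406 q6 -131.0
force [ 0.4  0.5 -2.7] open 0.03755645328794718 t 23.4333
clock: 24.27
tool_pos: [0.4746, 0.2029, 0.1636]
orientation: [50.8, 90.0, 54.8]
force: [0.2, 0.2, -4.1]
opening: 0.0377
pos [474.6 202.9 163.6] jaw angle 93.94 xdown [ 0.e+00  1.e-04 -1.e+00] delta tool mm [14.6  0.7 -0.6] norm 14.6
twist rad -0.001 alt 3.1406 q6 -131.0
force [ 0.2  0.2 -4.1] open 0.03770221867905697 t 24.2667
```

```bash
python3 -m pendant '[{"claw":28,"linear":[0.8,0,0],"twist":0},{"claw":28,"linear":[0.8,0,0],"twist":0},{"claw":28,"linear":[0.8,0,0],"twist":0},{"claw":28,"linear":[0.8,0,0],"twist":0},{"claw":28,"linear":[0.8,0,0],"twist":0},{"claw":28,"linear":[0,0,0],"twist":0},{"claw":28,"linear":[0,0,0],"twist":0},{"claw":28,"linear":[0,0,0],"twist":0},{"claw":28,"linear":[0,0,0],"twist":0},{"claw":28,"linear":[0,0,0],"twist":0}]'
python3 go.py 474 203.5 149 94
```

```text
clock: 25.1
tool_pos: [0.4746, 0.2029, 0.1596]
orientation: [46.3, 90.0, 50.2]
force: [-0.7, -0.1, -3.6]
opening: 0.0379
pos [474.6 202.9 159.6] jaw angle 93.94 xdown [ 0.  0. -1.] delta tool mm [10.6  0.7 -0.6] norm 10.6
twist rad -0.001 alt 3.1406 q6 -131.0
force [-0.7 -0.1 -3.6] open 0.0378773113614214 t 25.1
```

```bash
python3 -m pendant '[{"claw":28,"linear":[1,0,0],"twist":0},{"claw":28,"linear":[1,0,0],"twist":0},{"claw":28,"linear":[1,0,0],"twist":0},{"claw":28,"linear":[1,0,0],"twist":0},{"claw":28,"linear":[1,0,0],"twist":0},{"claw":28,"linear":[1,0,0],"twist":0},{"claw":28,"linear":[0,0,0],"twist":0},{"claw":28,"linear":[0,0,0],"twist":0},{"claw":28,"linear":[0,0,0],"twist":0},{"claw":28,"linear":[0,0,0],"twist":0}]'
python3 go.py 474 203.5 149 94
```

```text
clock: 25.93
tool_pos: [0.4746, 0.2029, 0.1536]
orientation: [31.9, 90.0, 35.8]
force: [0.2, 0.3, -2.9]
opening: 0.0379
pos [474.6 202.9 153.6] jaw angle 93.94 xdown [ 1.e-04  1.e-04 -1.e+00] delta tool mm [ 4.6  0.7 -0.6] norm 4.7
twist rad -0.001 alt 3.1406 q6 -131.0
force [ 0.2  0.3 -2.9] open 0.03791628686901262 t 25.9333
```

```bash
python3 -m pendant '[{"claw":28,"linear":[0.7,0,0],"twist":0},{"claw":28,"linear":[0.7,0,0],"twist":0},{"claw":28,"linear":[0.7,0,0],"twist":0},{"claw":28,"linear":[0.7,0,0],"twist":0},{"claw":28,"linear":[0.7,0,0],"twist":0},{"claw":28,"linear":[0,0,0],"twist":0},{"claw":28,"linear":[0,0,0],"twist":0},{"claw":28,"linear":[0,0,0],"twist":0},{"claw":28,"linear":[0,0,0],"twist":0},{"claw":28,"linear":[0,0,0],"twist":0}]'
python3 go.py 474 203.5 149 94
```

```text
clock: 26.77
tool_pos: [0.4747, 0.2029, 0.1502]
orientation: [31.8, 90.0, 35.7]
force: [-0.2, 0.5, -1.3]
opening: 0.0377
pos [474.7 202.9 150.2] jaw angle 93.94 xdown [ 2.e-04  1.e-04 -1.e+00] delta tool mm [ 1.2  0.7 -0.6] norm 1.5
twist rad -0.001 alt 3.1406 q6 -131.0
force [-0.2  0.5 -1.3] open 0.03773892264203955 t 26.7667
```

```bash
python3 -m pendant '[{"claw":28,"linear":[0.5,0,0],"twist":0},{"claw":28,"linear":[0.5,0,0],"twist":0},{"claw":28,"linear":[0.4,0,0],"twist":0},{"claw":28,"linear":[0.3,0,0],"twist":0},{"claw":28,"linear":[0,0,0],"twist":0},{"claw":28,"linear":[0,0,0],"twist":0},{"claw":28,"linear":[0,0,0],"twist":0},{"claw":28,"linear":[0,0,0],"twist":0},{"claw":28,"linear":[0,0,0],"twist":0},{"claw":28,"linear":[0,0,0],"twist":0}]'
python3 go.py 474 203.5 149 94
```

```text
clock: 27.6
tool_pos: [0.4746, 0.2029, 0.1484]
orientation: [38.4, 90.0, 42.3]
force: [-0.8, -0.2, -0.1]
opening: 0.0375
pos [474.6 202.9 148.4] jaw angle 93.94 xdown [ 1.e-04  1.e-04 -1.e+00] delta tool mm [-0.6  0.7 -0.6] norm 1.1
twist rad -0.001 alt 3.1406 q6 -131.0
force [-0.8 -0.2 -0.1] open 0.0375266856419509 t 27.6
```

```bash
python3 -m pendant '[{"claw":28,"linear":[0.4,0,0],"twist":0},{"claw":28,"linear":[0.4,0,0],"twist":0},{"claw":28,"linear":[0.3,0,0],"twist":0},{"claw":28,"linear":[0,0,0],"twist":0},{"claw":28,"linear":[0,0,0],"twist":0},{"claw":28,"linear":[0,0,0],"twist":0},{"claw":28,"linear":[0,0,0],"twist":0},{"claw":28,"linear":[0,0,0],"twist":0},{"claw":28,"linear":[0,0,0],"twist":0},{"claw":28,"linear":[0,0,0],"twist":0}]'
python3 go.py 474 203.5 149 94
```

```text
clock: 28.43
tool_pos: [0.4748, 0.2029, 0.1479]
orientation: [14.4, 90.0, 18.3]
force: [-2.2, -1.2, 6.1]
opening: 0.0377
pos [474.8 202.9 147.9] jaw angle 93.96 xdown [ 7.e-04  2.e-04 -1.e+00] delta tool mm [-1.1  0.6 -0.8] norm 1.5
twist rad -0.0007 alt 3.1408 q6 -131.0
force [-2.2 -1.2  6.1] open 0.03774443404551915 t 28.4333
```

```bash
python3 -m pendant '[{"claw":80,"linear":[0,0,0],"twist":0},{"claw":80,"linear":[0,0,0],"twist":0},{"claw":80,"linear":[0,0,0],"twist":0},{"claw":80,"linear":[0,0,0],"twist":0},{"claw":80,"linear":[-10,0,0],"twist":0},{"claw":80,"linear":[-25,0,0],"twist":0},{"claw":80,"linear":[-25,0,0],"twist":0},{"claw":80,"linear":[-20,0,0],"twist":0},{"claw":80,"linear":[0,0,0],"twist":-0.121},{"claw":80,"linear":[0,0,0],"twist":-0.121}]'
python3 -m pendant '[{"claw":80,"linear":[0,0,0],"twist":-0.121},{"claw":80,"linear":[0,0,0],"twist":-0.121},{"claw":80,"linear":[0,0,0],"twist":-0.121},{"claw":80,"linear":[0,0,0],"twist":-0.121},{"claw":80,"linear":[0,0,0],"twist":-0.121},{"claw":80,"linear":[0,0,0],"twist":-0.121},{"claw":80,"linear":[0,0,0],"twist":-0.121},{"claw":80,"linear":[0,0,0],"twist":-0.121},{"claw":80,"linear":[0,0,0],"twist":-0.121},{"claw":80,"linear":[0,0,0],"twist":-0.121}]'
python3 w.py w8; python3 lid.py w8 474 203 95;  python3 go.py 474.5 203 148 184
python3 - <<'E'
import cv2,numpy as np
from h import *
w=np.load('pics/w8.npz')['im'][:,:,::-1]
im,d=snapshot('side');p=camera_params('side');np.savez('pics/side30.npz',im=im,d=d,**{k:np.array(v) for k,v in p.items()})
b=cv2.resize(im[110:240,165:280][:,:,::-1],(350,396),interpolation=cv2.INTER_CUBIC)
c=np.zeros((405,800,3),np.uint8);c[:338,:450]=cv2.resize(w,(450,338));c[:396,450:]=b;cv2.imwrite('pics/c4.png',c)
E
```

```text
clock: 29.27
tool_pos: [0.4753, 0.2034, 0.2297]
orientation: [22.0, 89.8, 40.2]
force: [0.1, -0.1, -0.2]
opening: 0.0805
clock: 30.1
tool_pos: [0.4747, 0.2029, 0.228]
orientation: [-60.0, 90.0, 27.5]
force: [-0.2, 0.7, -0.9]
opening: 0.0802
block ((474.9129638671875, 202.8291778564453), (53.94693374633789, 37.20399475097656), 4.155677795410156) 2035 175.71848956137833 ((474.91815185546875, 203.07168579101562), 28.403812408447266)
top ((474.86004638671875, 203.5517578125), (95.3399658203125, 95.64969635009766), 43.33052062988281) 6428 144.3306127030792 ((474.8167419433594, 203.53285217285156), 48.26250076293945)
pos [474.7 202.9 228. ] jaw angle 178.0 xdown [ 5.e-04  3.e-04 -1.e+00] delta tool mm [80.   0.3  0.1] norm 80.0
twist rad -0.1047 alt 3.0369 q6 -47.0
force [0.  0.6 0.5] open 0.07977787524956989 t 30.15
```

View pics/c4.png

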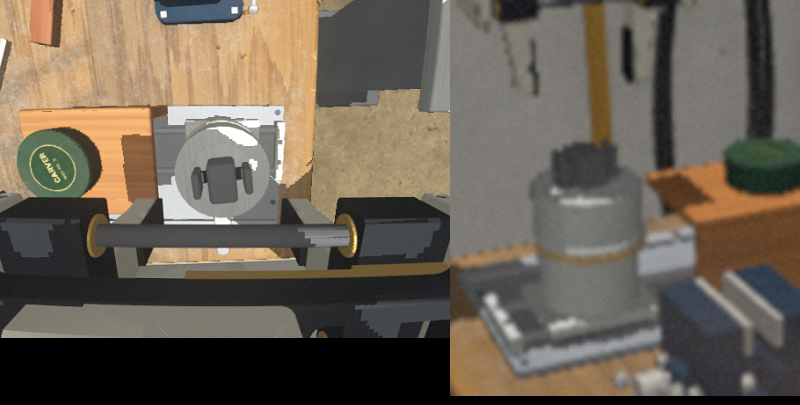

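```bash
python3 -m pendant '[{"claw":80,"linear":[0,0,0.2],"twist":-0.105},{"claw":80,"linear":[15,0,0],"twist":0},{"claw":80,"linear":[22,0,0],"twist":0},{"claw":80,"linear":[22,0,0],"twist":0},{"claw":80,"linear":[14,0,0],"twist":0},{"claw":80,"linear":[6,0,0],"twist":0},{"claw":80,"linear":[0,0,0],"twist":0},{"claw":34,"linear":[0,0,0],"twist":0},{"claw":34,"linear":[0,0,0],"twist":0},{"claw":34,"linear":[0,0,0],"twist":0}]'
python3 -m pendant '[{"claw":34,"linear":[0,0,0],"twist":0},{"claw":34,"linear":[0,0,0],"twist":0},{"claw":34,"linear":[0,0,0],"twist":0},{"claw":34,"linear":[0,0,0],"twist":0},{"claw":34,"linear":[0,0,0],"twist":0},{"claw":34,"linear":[0,0,0],"twist":0},{"claw":34,"linear":[0,0,0],"twist":0},{"claw":34,"linear":[0,0,0],"twist":0},{"claw":34,"linear":[0,0,0],"twist":0},{"claw":34,"linear":[0,0,0],"twist":0}]'
python3 go.py 474.5 203 148 184
```

```text
clock: 31.03
tool_pos: [0.4752, 0.2035, 0.1494]
orientation: [-55.2, 89.9, 37.9]
force: [1.2, -0.5, -0.2]
opening: 0.0653
clock: 31.87
tool_pos: [0.475, 0.2033, 0.149]
orientation: [-65.0, 89.9, 28.1]
force: [-1.3, 0.9, 6.5]
opening: 0.0391
pos [475.  203.3 149. ] jaw angle -176.84 xdown [ 1.e-03  5.e-04 -1.e+00] delta tool mm [ 1.   0.5 -0.3] norm 1.2
twist rad -0.0146 alt 3.127 q6 -41.8
force [-1.3  0.9  6.5] open 0.03912673760769688 t 31.8667
```

```bash
python3 -m pendant '[{"claw":34,"linear":[-0.5,0,0],"twist":0},{"claw":34,"linear":[-0.5,0,0],"twist":0},{"claw":34,"linear":[-0.5,0,0],"twist":0},{"claw":34,"linear":[-0.5,0,0],"twist":0},{"claw":34,"linear":[-1,0,0],"twist":0},{"claw":34,"linear":[-1,0,0],"twist":0},{"claw":34,"linear":[-1,0,0],"twist":0},{"claw":34,"linear":[-1,0,0],"twist":0},{"claw":34,"linear":[0,0,0],"twist":0},{"claw":34,"linear":[0,0,0],"twist":0}]'
python3 go.py 474.5 203 148 184
python3 w.py w9; python3 lid.py w9 475 203 100
python3 - <<'E'
import cv2,numpy as np
from h import *
im,d=snapshot('side');cv2.imwrite('pics/c5.png',cv2.resize(im[110:240,165:280][:,:,::-1],(525,594),interpolation=cv2.INTER_CUBIC))
E
```

```text
clock: 32.7
tool_pos: [0.4746, 0.203, 0.1543]
orientation: [-23.4, 90.0, 69.8]
force: [-0.5, 0.2, -2.3]
opening: 0.0388
pos [474.6 203.  154.3] jaw angle -176.85 xdown [ 0.  0. -1.] delta tool mm [ 6.3  0.1 -0. ] norm 6.3
twist rad -0.0148 alt 3.1267 q6 -41.8
force [-0.5  0.2 -2.3] open 0.03883794540683202 t 32.7
block ((475.4981994628906, 202.35455322265625), (70.10079193115234, 37.15727233886719), 2.2762129306793213) 3029 180.30938328060594 ((475.86590576171875, 193.10177612304688), 35.054386138916016)
top ((478.62359619140625, 201.55096435546875), (95.86382293701172, 88.33203887939453), 67.51935577392578) 8359 149.05717649134706 ((474.7725524902344, 203.14588928222656), 48.33602523803711)
```

View pics/c5.png

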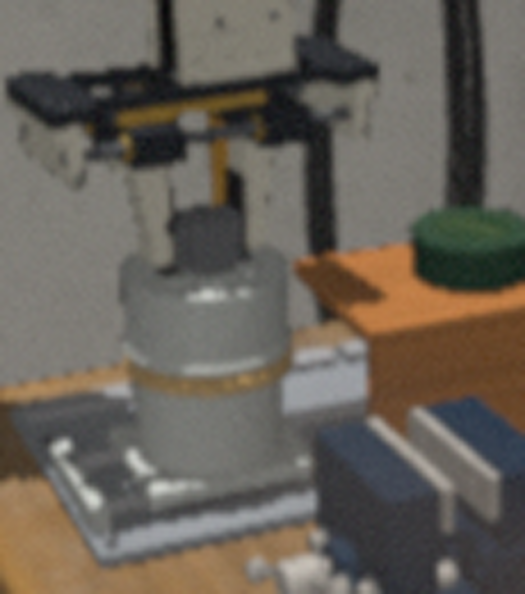

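```bash
python3 -m pendant '[{"claw":34,"linear":[-3,0,0],"twist":0},{"claw":34,"linear":[-6,0,0],"twist":0},{"claw":34,"linear":[-9,0,0],"twist":0},{"claw":34,"linear":[-12,0,0],"twist":0},{"claw":34,"linear":[-15,0,0],"twist":0},{"claw":34,"linear":[-18,0,0],"twist":0},{"claw":34,"linear":[-20,0,0],"twist":0},{"claw":34,"linear":[-18,0,0],"twist":0},{"claw":34,"linear":[-12,0,0],"twist":0},{"claw":34,"linear":[-5,0,0],"twist":0}]'
python3 -m pendant '[{"claw":34,"linear":[0,0,0],"twist":0},{"claw":34,"linear":[0,0,0],"twist":0},{"claw":34,"linear":[0,0,0],"twist":0},{"claw":34,"linear":[0,0,0],"twist":0},{"claw":34,"linear":[0,0,0],"twist":0},{"claw":34,"linear":[0,0,0],"twist":0},{"claw":34,"linear":[0,0,0],"twist":0},{"claw":34,"linear":[0,0,0],"twist":0},{"claw":34,"linear":[0,0,0],"twist":0},{"claw":34,"linear":[0,0,0],"twist":0}]'
python3 go.py 474.5 203 260 184
python3 - <<'E'
import cv2,numpy as np
from h import *
c=np.zeros((450,800,3),np.uint8)
for n,sl,x0,wd in [('side',np.s_[60:260,130:310],0,400),('scene',np.s_[90:260,210:390],400,400)]:
    im,d=snapshot(n);p=camera_params(n);W=cloud(p,d).reshape(-1,3)*1000;W=W[~np.isnan(W[:,0])]
    a=im[sl][:,:,::-1];h=int(wd*a.shape[0]/a.shape[1]);c[:h,x0:x0+wd]=cv2.resize(a,(wd,h),interpolation=cv2.INTER_CUBIC)
    near=np.hypot(W[:,0]-474,W[:,1]-203)<56
    q=W[near&(W[:,2]>60)&(W[:,2]<260)]
    print(n,np.histogram(q[:,2],bins=np.arange(60,265,10))[0])
    e=W[near&(np.hypot(W[:,0]-474,W[:,1]-203)>46)&(W[:,2]>80)&(W[:,2]<115)];print(' flange top',np.percentile(e[:,2],[50,95,99]) if len(e) else None)
    W2=W
    k=W[(W[:,2]>78)&(W[:,2]<90)&(abs(W[:,0]-480)<25)&(abs(W[:,1]-327)<20)];print(' knob',len(k),(k.max(0)+k.min(0))/2 if len(k) else '')
cv2.imwrite('pics/c6.png',c)
E
```

```text
clock: 33.63
tool_pos: [0.4755, 0.2035, 0.2754]
orientation: [-58.0, 89.8, 35.2]
force: [0.7, 0.4, -1.6]
opening: 0.0388
clock: 34.47
tool_pos: [0.4746, 0.203, 0.2722]
orientation: [93.1, 90.0, -173.8]
force: [-0.6, -0.4, -1.1]
opening: 0.0391
pos [474.6 203.  272.2] jaw angle -176.85 xdown [-0. -0. -1.] delta tool mm [12.2  0.1 -0. ] norm 12.2
twist rad -0.0148 alt 3.1268 q6 -41.8
force [-0.6 -0.4 -1.1] open 0.039124305491857005 t 34.4667
side [109 106  70 306 112 127  90  14   0   0   0   0   0   0   0  43 162 148
 151 160]
 flange top [92.25102161 96.81404688 99.0100769 ]
 knob 13 [476.60546744 323.21575481  80.48645126]
scene [  2   4   8 230 104  94  88  13   0   0   0   0   0   0   0  31 132 115
 114 122]
 flange top [ 93.83761869  98.32378123 100.68820801]
 knob 21 [483.21901019 324.73388674  81.40494045]
```

View pics/c6.png

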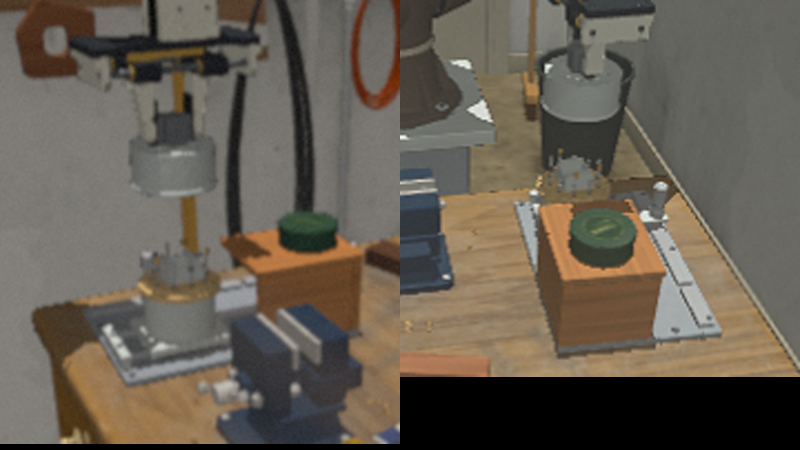

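```bash
python3 -c "
from plant import *
print(close_job())"
```

```text
the job is handed in; nothing more can be done
None
```

The job is done and handed in at about 34.6 s. The cover is held upright over the pot, and the inner lid is seated in it with its burrs.

- **Carrier:** I gripped the push knob and slid it until the resistance changed from about +3 N to −1.4 N, which is the ball pulling into the working notch. I then released it.
- **Lids:** I gripped the pair by the block and lowered them in small steps. Contact was about 6 N, with the tool at 147.9 mm against an expected 148.6 mm for home. The side picture showed the flange level on the rim.
- **Cover:** Pinching the tabs freed the cover, and lifting it left about 1 to 2 N on the wrist, the cover alone. The last pictures show its lower edge about 80 mm above the burrs.

**Checks that disagreed:**
- **Knob position:** the scene and side cameras put its x at 483 and 477 mm. The gripper gave 479 mm and the notch estimates were 480–481 mm. I judged the notch from the force, not the pictures.
- **Tab pinch:** the gripper read 39 mm where 42 mm was expected. It read about 1 mm low on the knob and 0.4 mm low on the block, so that accounts for only part of it.
- **Bystanders:** no move went near them, but I did not measure their positions again at the end.

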